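Clear the bottle and hang the temperature logger back on its screw

TASK

The temperature logger belongs on the screw of the white desk stand, but an infusion bottle has been left standing in front of that screw. Stand the bottle upright in the white dish, then hang the logger by the keyhole in its back: put the keyhole over the screw head and draw the logger down until the screw is at the top end of the slot, so that it hangs straight and faces the front. Set both down without dropping or tipping them, and leave the green carton and the vial standing where they are on the stand's ledge.

Things in the scene. Friction and masses are not known exactly. Their poses are not given: they have to be found in the camera images.
- stand: White desk stand, fixed: a ledge 118 (x) x 300 (y) mm, 12 mm thick, with an upright board 18 mm thick along its rear, top edge at z = 148 mm. Origin: centre of its underside, on the desk. Its own x points to the rear (into the board), y to its left, z up. The board's front face is at x = +41 mm.
- screw (a point): Centre of the screw at the board's front face (at x = 41, y = 45, z = 120 mm of the stand). The steel screw sticks out 9 mm towards the front (-x of the stand): a shank 6 mm in diameter and 5 mm long, then a flat round head 14 mm in diameter and 4 mm thick.
- logger: Temperature logger, 110 g, white front with small display, grey back: a box 34 (x, deep) x 54 (y, wide) x 92 (z, high) mm, standing upright, display to the robot's side. Origin: centre of the underside; z up, x out of its back. Grip its sides (54 mm apart) near the top. Keyhole in the back: round entry 22 mm wide, slot 9 mm wide running up from it; skin 3 mm thick, a pocket 12 mm deep behind.
- slot_entry (a point): Centre of the keyhole's round entry, in the plane of the logger's back (at x = 17, y = 0, z = 54 mm of the logger). It is put over the screw head; the back must come to within 2 mm of the board before the logger can be drawn down.
- slot_end (a point): In the plane of the logger's back, at the top of the slot: where the screw's axis lies when the logger hangs fully down (at x = 17, y = 0, z = 72 mm of the logger; 18 mm above the entry).
- bottle: Infusion bottle, 190 to 350 g, white with a green label and light blue cap, 154 mm high; flat-sided body 45 mm (own x) by 60 mm (own y) up to z = 110 mm, cap about 30 mm wide above. Origin: centre of the underside, z up. It stands on the ledge in front of the screw, a narrow face to the board; grip it across own x (45 mm) just below the shoulder.
- dish: White melamine dish with a dark inside floor, loose, 118 (x) x 144 (y) x 55 (z) mm outside at the rim; room inside 98 (x) x 124 (y) mm; inner floor 3 mm above the desk. Origin: centre of the underside, z up. It stands on the left or on the right of the stand, the logger on the other side.
- label_box: Green and white carton 41 x 53 x 60 mm on the right part of the stand's ledge, to be left alone. Origin: centre of the underside.
- vial: Brown vial with a green cap, 30 mm in diameter, 49 mm high, on the ledge between the carton and the bottle, to be left alone. Origin: centre of the underside.
There are look-alikes about, which are no part of the job. Leave any orange or pink look-alike of the logger alone.

How it is judged:
By the outcome, as a careful person would: the job done as asked, in the order asked, and still so for the second after the job is handed in, with the robot touching nothing.
It also fails if it takes over 61 s, if anything falls off the work surface, if the arm or the gripper's body presses on something with over 40 N, if the wrist force passes 120 N, or if a joint passes its speed limit or range.

ROBOT

A 7-joint arm with a two-finger parallel gripper is mounted at the origin on a cart in front of the work surface, level with it; the furniture and walls round the work are solid. World frame = base frame: x ahead of the robot, y to its left, z up, the work surface at z = 0. Lengths are in m, angles in rad, forces in N, time in s.
With the tool pointing down it reaches from about 0.425 to 0.925 m from the base axis. Payload 6.8 kg.
Tool frame: the origin (TCP) lies between the finger pads; the fingertips stand finger_overhang ahead of it and the grasp point (between the pads) lies 6 mm ahead of it (finger_overhang is the distance from the TCP to the fingertips, in m); z points along the fingers, y is the line along which they close (so a half turn about z gives the same grasp; the last joint's range is limited). The gripper opens to 85 mm and grips with 20 to 120 N. Pads are 22 mm wide; open, the fingers measure 114 mm over their backs; the gripper's body (76 mm by 85 mm) begins 54 mm behind the grasp point. The pads swing forward as they close: fully open they stand 13 mm farther back than shut.
Start: joints at [1.194, 0.477, 0.022, 1.555, -0.011, 1.109, -0.083], TCP at [0.179, -0.651, 0.256] pointing down, gripper open.
Joint ranges: [-2.96, 2.96], [-0.34, 2.1], [-1.41, 1.46], [0.24, 2.44], [-1.37, 4.51], [0.17, 1.92], [-2.96, 2.96]. Speed limits (rad/s): [2.39, 2.39, 3.14, 3.14, 3.14, 3.14, 3.14].

INTERFACE

Orientations are given as a unit quaternion [w, x, y, z].
In Python, from station import * gives the robot as it stands.
- The arm moves only by the tool drive_tool, never from a script. Its argument "increments" is a list of rows, each an object of numbers: "claw": the finger opening in m, from 0 to 0.0854; "dx", "dy", "dz": the shift along the tool's x, y, z in m; "wx", "wy", "wz": the turn, a rotation vector about the tool's x, y, z in degrees. A call has 1 to 20 rows; each row shifts and turns the commanded pose from where the row before left it, along the tool's axes as they then stand; what a row does not reach is not made up. A row lasts 1/8 s, in which the tool goes at most 62.5 mm and 10.7 degrees, less where a joint would pass 70% of its speed; a pose out of reach is approached as far as the arm can. A call with a gripper value outside its range is refused whole. The fingers move at their own pace and stop on an object; "newtons" is the grip in N (left out, the last holds). Time passes only in rows, so rows that do not move let the fingers close. It gives the time, the measured TCP pose, the force, the opening and the grip force at its end, in the units of the state.
- get_obs(): the state, without advancing time (a new reading comes with each control period).
- read_camera(name): name is "scene" or "top" or "wrist"; returns (picture, depth): 400x640x3 uint8, red, green, blue; 400x640 float32, m along the optical axis (not along the pixel's ray), 0 where there is no reading.
- calibration(name): a dict with "intrinsics" (3x3 intrinsics, pixels), "R" (3x3) and "t" (3): a world point X has camera coordinates R X + t; the wrist camera has in their place "mount" (4x4, takes a point from camera to tool coordinates, whose origin is the TCP and whose axes are the flange's). Camera axes: x right, y down, z forward; pixel columns grow to the right and rows downward; lengths in m; the calibration is good to about 2 mm. A picture is of the moment at which its call begins: read the wrist's pose just before it. calibration takes no time and is no camera call.
- hand_in(): hands the job in; it is judged then, once.
The state is a dict: "t": time; "q": joint angles; "joint_vel": joint speeds; "joint_torque": joint torques, N m; "eef_pos": TCP position; "tool_rot": TCP orientation; "contact_force": force on the tool from outside, world axes, zero at the start; "torque": the same for the moment, N m; "gripper_width": opening from 0.0 (shut) to 1.0 (fully open); "grasp_force": force on a finger pad.
Only numpy, scipy, OpenCV 4.12 (cv2) and the standard library are available. Lean on these libraries where they do the work, as an engineer would, in place of code of your own. Each camera call takes 0.05 s, during which the arm holds its last target. There are 200 camera calls.

## Working session

There is one attempt and no reset: what is moved stays moved. The work goes in short steps, Python scripts to look and compute and a tool call to move; the robot and the scene stay as the last step left them, time stands still between calls to the robot, and variables do not carry over. Pictures are saved under pics/ and viewed, at most 10 in all, crops included, and the job is handed in when it is done.

Besides the shell and the picture viewer there is one more tool, called after "Request:" as name(argument=value, ...) on one line, values as JSON. drive_tool: Moves the arm, as the interface text tells. Its arguments: {"type":"object","properties":{"increments":{"type":"array","items":{"type":"object","properties":{"claw":{"type":"number"},"dx":{"type":"number"},"dy":{"type":"number"},"dz":{"type":"number"},"wx":{"type":"number"},"wy":{"type":"number"},"wz":{"type":"number"}}}},"newtons":{"type":"number"}},"required":["increments"]}

```bash
mkdir -p pics; ls; python3 - <<'E'
from station import *
import cv2,numpy as np
o=get_obs();print(o)
for n in("scene","top"):
    p,d=read_camera(n);np.savez(f"pics/{n}0.npz",p=p,d=d);cv2.imwrite(f"pics/{n}0.png",p[:,:,::-1]);c=calibration(n);print(n,c)
print(calibration("wrist"))
E
```

```text
pics
{'t': 0.0, 'q': array([ 1.19389484,  0.47776654,  0.02235749,  1.55642748, -0.01152545,
        1.10927728, -0.08312078]), 'joint_vel': array([ 0.00112939,  0.00025337, -0.00086929, -0.0008425 ,  0.00036031,
       -0.00113604, -0.00020232]), 'joint_torque': array([-1.25334598e-03, -5.96444643e+01,  1.60711057e+00, -2.81201291e+01,
        1.24464871e-02,  9.40223923e-03, -1.81789483e-05]), 'eef_pos': array([ 0.17911066, -0.65025602,  0.25535862]), 'tool_rot': array([-8.57864104e-04,  9.90983173e-01,  1.33983523e-01, -1.73539448e-04]), 'contact_force': array([-0.03077505, -0.46083503, -0.29437413]), 'torque': array([4.32096550e-02, 6.64750090e-05, 2.44836576e-02]), 'grasp_force': 0.0, 'gripper_width': 0.9972126300092183}
scene {'intrinsics': array([[413.00457678,   0.        , 323.17921576],
       [  0.        , 413.00457678, 200.09562113],
       [  0.        ,   0.        ,   1.        ]]), 'R': array([[-0.71915796, -0.69459514,  0.01869277],
       [-0.35198763,  0.34097624, -0.87168797],
       [ 0.59909644, -0.63346096, -0.48970467]]), 't': array([0.33147132, 0.27627844, 0
[... 247 characters left out ...]
04],
       [-9.80223747e-01,  2.38803507e-02, -1.96446264e-01],
       [ 1.96380994e-01, -5.07139663e-03, -9.80514552e-01]]), 't': array([-0.0365673 ,  0.51135691,  1.21750322])}
{'intrinsics': array([[343.80645865,   0.        , 320.55285051],
       [  0.        , 343.80645865, 194.86912476],
       [  0.        ,   0.        ,   1.        ]]), 'mount': array([[ 9.75511079e-04, -9.47549433e-01, -3.19607759e-01,
         8.27247426e-02],
       [ 9.99999511e-01,  8.72991420e-04,  4.64031529e-04,
         1.30903665e-04],
       [-1.60677980e-04, -3.19608056e-01,  9.47549822e-01,
        -1.17877630e-01],
       [ 0.00000000e+00,  0.00000000e+00,  0.00000000e+00,
         1.00000000e+00]])}
```

View pics/scene0.png

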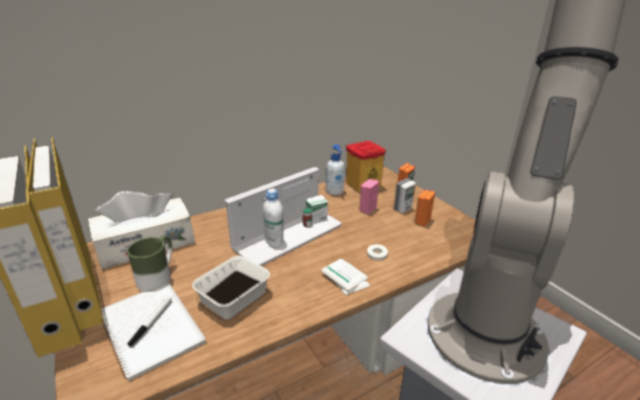

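View pics/top0.png

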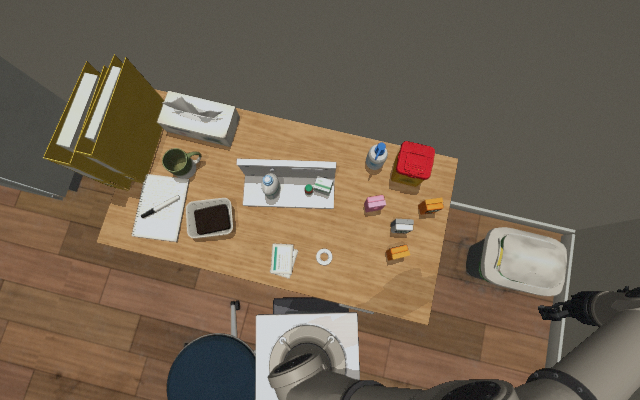

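The scene picture shows the white stand at (285,215) with the bottle at (273,220), vial at (308,220), carton at (316,210), and the dish at (232,287). Top view: stand (290,185), bottle (270,184), dish (210,219), and the logger candidates.

- **Logger candidates, top view:** white (403,226), pink (375,203), orange (431,207) and (398,253). The white/grey one fits the description.
- **Bottle candidates:** (270,184) on the ledge with a light blue cap, and (377,155) with a darker cap on the desk. The one on the ledge fits.

```bash
cat > h.py <<'E'
import numpy as np,cv2
from station import *
def cloud(d,c):
    K=c["intrinsics"];v,u=np.indices(d.shape)
    X=np.stack([(u-K[0,2])/K[0,0]*d,(v-K[1,2])/K[1,1]*d,d],-1)
    W=(X-c["t"])@c["R"]; W[d<=0]=np.nan
    return W
def ray(uv,c,z):
    K=c["intrinsics"];r=np.linalg.inv(K)@np.array([*uv,1.]);r=c["R"].T@r;o=-c["R"].T@c["t"]
    return o+r*(z-o[2])/r[2]
def proj(P,c):
    x=c["R"]@np.array(P)+c["t"];x=c["intrinsics"]@x;return x[:2]/x[2]
def rect(pts):
    (x,y),(w,h),a=cv2.minAreaRect(pts[:,:2].astype(np.float32)*1000);return np.round([x,y,w,h,a],1)
E
python3 - <<'E'
from h import *
C={n:calibration(n) for n in("scene","top")}
for n in C:
    f=np.load(f"pics/{n}0.npz");p,d=f["p"],f["d"];W=cloud(d,C[n])
    boxes=dict(top=dict(logger=(385,212,420,242),stand=(232,150,342,212),bottle=(255,165,284,204),dish=(182,192,238,245)),
     scene=dict(logger=(393,178,417,216),stand=(222,165,342,265),bottle=(260,185,288,250),dish=(190,255,275,318)))[n]
    for k,(a,b,c_,e) in boxes.items():
        w=W[b:e,a:c_].reshape(-1,3);w=w[~np.isnan(w[:,0])]
        print(n,k,len(w))
        bands=dict(logger=[(.084,.1),(.01,.084)],stand=[(.004,.02),(.14,.154)],bottle=[(.145,.165),(.125,.145),(.105,.12),(.03,.105)],dish=[(.045,.065),(-.004,.010)])[k]
        for lo,hi in bands:
            m=w[(w[:,2]>lo)&(w[:,2]<hi)]
            if len(m)>4: print("  ",lo,hi,len(m),"med",np.round(np.median(m,0)*1000,1),"rect",rect(m),"lo",np.round(m.min(0)*1000),"hi",np.round(m.max(0)*1000))
a=cv2.resize(cv2.imread("pics/scene0.png")[150:260,220:430],None,fx=3.6,fy=3.6,interpolation=2)
b=cv2.resize(cv2.imread("pics/top0.png")[140:250,180:440],None,fx=2.9,fy=2.9,interpolation=2)
cv2.imwrite("pics/a.png",a)
cv2.imwrite("pics/b.png",b)
E
```

```text
scene logger 907
   0.084 0.1 129 med [ 408.3 -300.3   90.8] rect [ 410.9 -306.3   58.7   36.7   86.3] lo [ 391. -336.   84.] hi [ 429. -276.   94.]
   0.01 0.084 448 med [ 398.7 -285.    50. ] rect [ 422.6 -325.7   62.7  212.7   35.8] lo [ 336. -430.   10.] hi [ 487. -257.   84.]
scene stand 11951
   0.004 0.02 2220 med [528.   68.2  11.3] rect [604.1 -17.8 382.5 482.2  61.3] lo [ 361. -287.    4.] hi [829. 201.  20.]
   0.14 0.154 625 med [592.3  81.6 146.8] rect [566.2  50.5 299.9  84.6  85.8] lo [ 528. -101.  140.] hi [615. 199. 154.]
scene bottle 1813
   0.145 0.165 159 med [543.1 101.9 149.3] rect [568.7  93.5  45.   83.9  52. ] lo [528.  52. 145.] hi [609. 119. 165.]
   0.125 0.145 264 med [554.   98.6 132.9] rect [572.3  80.8  61.2 119.6  39.5] lo [518.  15. 125.] hi [605. 128. 145.]
   0.105 0.12 191 med [538.1 109.1 113.5] rect [568.2  84.9  64.  124.7  41.3] lo [510.  17. 105.] hi [592. 130. 120.]
   0.03 0.105 706 med [532.9 112.1  69. ] rect [643.9  21.1  78.  331.2  51.6] lo [508. -61.  30.] hi [792. 131. 105.]
scene dish 5330
   0.045 0.065 606 med [478.  292.7  51.8] 
[... 796 characters left out ...]
rect [563.5 100.8  84.3  62.5  88.6] lo [532.  58. 146.] hi [596. 142. 165.]
   0.125 0.145 146 med [550.7  96.4 130.7] rect [557.5 103.7  85.5  77.1  87.3] lo [519.  59. 125.] hi [598. 145. 145.]
   0.105 0.12 83 med [576.9  92.3 115. ] rect [555.3 107.2  86.4  80.6  86.9] lo [515.  62. 105.] hi [598. 148. 120.]
   0.03 0.105 248 med [592.9  99.3  69.5] rect [555.8 112.6  96.7  81.4  87. ] lo [515.  62.  31.] hi [599. 159. 105.]
top dish 2957
   0.045 0.065 336 med [463.7 318.7  52.2] rect [455.4 301.5 118.6 144.1   6.1] lo [393. 227.  45.] hi [517. 375.  61.]
   -0.004 0.01 1267 med [4.436e+02 3.022e+02 1.000e-01] rect [462.1 313.1 185.5 174.7  89.1] lo [373. 222.  -4.] hi [551. 405.  10.]
```

View pics/a.png

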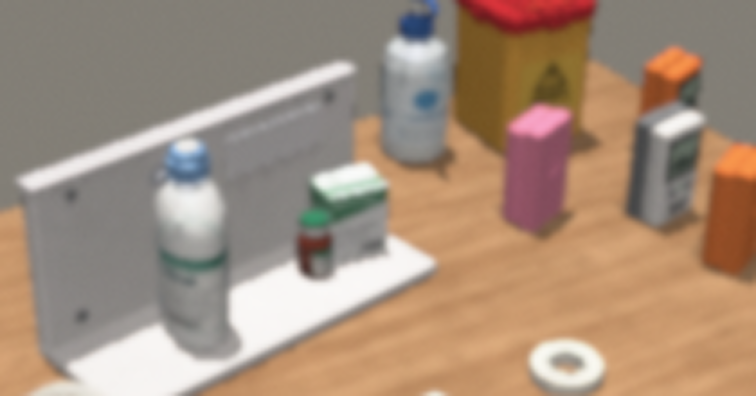

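View pics/b.png

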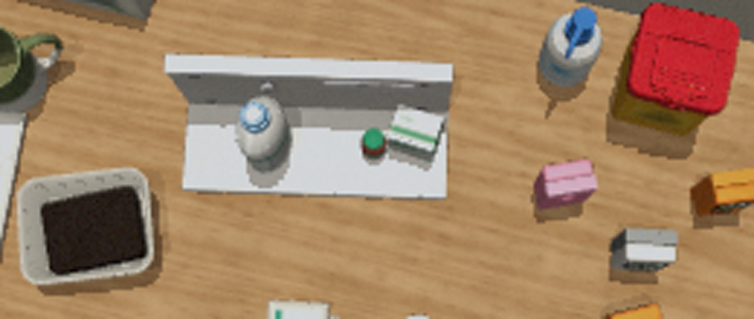

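Crop a shows the logger with its grey back and white front with display at (665,165), distinct from the pink (540,165) and orange (740,210) ones. The bottle with the light blue cap (188,160) stands in front of the board. Crop b shows the screw as a small bright spot at about (267,86), just behind the bottle. Now I'll refine these positions.

```bash
python3 - <<'E'
from h import *
import station
print([k for k in dir(station) if 'over' in k.lower() or 'finger' in k.lower()], getattr(station,'finger_overhang',None))
C={n:calibration(n) for n in("scene","top")}
rays=[]
for n in C:
    f=np.load(f"pics/{n}0.npz");p,d=f["p"],f["d"];W=cloud(d,C[n])
    hsv=cv2.cvtColor(p,cv2.COLOR_RGB2HSV)
    a,b,c_,e=dict(top=(232,150,342,212),scene=(222,165,345,265))[n]
    m=np.zeros(d.shape,bool);m[b:e,a:c_]=1
    grey=m&(hsv[...,1]<45)
    z=W[...,2];x=W[...,0];y=W[...,1]
    bt=W[grey&(z>.143)&(z<.153)&(x>.58)&(x<.64)]
    bt2=bt[(bt[:,1]<.06)|(bt[:,1]>.14)]
    print(n,"boardtop",len(bt),rect(bt),"slope excl bottle",np.polyfit(bt2[:,1],bt2[:,0],1))
    lg=W[grey&(z>.008)&(z<.016)&(x>.46)&(x<.61)&(y>-.12)&(y<.22)]
    print(" ledge",len(lg),rect(lg))
    # ledge front edge: min x per y bin
    ys=np.arange(-.09,.19,.01);fx=[(yy,lg[(abs(lg[:,1]-yy)<.005),0].min()) for yy in ys if (abs(lg[:,1]-yy)<.005).any()]
    print(" front fit",np.polyfit(*np.array(fx).T,1))
    bf=W[grey&(z>.04)&(z<.135)&(x>.57)&(x<.61)&((y<.05)|(y>.14))]
    if len(bf)>20: print(" boardface",len(bf),np.polyfit(bf[:,1],bf[:,0],1))
    cap=m&(hsv[...,0]>95)&(hsv[...,0]<125)&(hsv[...,1]>70)
    k,l,s,ct=cv2.connectedComponentsWithStats(cap.astype(np.uint8));i=1+s[1:,4].argmax()
    print(" cap",s[i],ct[i],"on z=.16",ray(ct[i],C[n],.16),"med",np.nanmedian(W[l==i],0))
    body=W[m&(z>.05)&(z<.105)&(x>.5)&(x<.595)&(y>.05)&(y<.15)]
    print(" body",len(body),"y pct",np.percentile(body[:,1],[2,50,98]),"x",np.percentile(body[:,0],[2,50,98]))
    lw=dict(top=(385,212,420,242),scene=(393,178,417,216))[n]
    lm=np.zeros(d.shape,bool);lm[lw[1]:lw[3],lw[0]:lw[2]]=1
    t=W[lm&(z>.087)&(z<.096)];print(" logger top",len(t),rect(t))
    fr=W[lm&(z>.02)&(z<.08)&(x<.41)&(y>-.34)&(y<-.27)];print(" logger front",len(fr),np.polyfit(fr[:,1],fr[:,0],1))
    dm=dict(top=(182,192,238,245),scene=(190,255,275,318))[n]
    mm=np.zeros(d.shape,bool);mm[dm[1]:dm[3],dm[0]:dm[2]]=1
    t=W[mm&(z>.048)&(z<.060)&(y>.215)];print(" dish rim",rect(t))
    dk=W[mm&(hsv[...,2]<60)&(z<.02)];print(" dish floor",rect(dk),np.median(dk,0))
E
```

```text
['finger_overhang'] 0.025
scene boardtop 463 [597.   48.3 300.1  26.4  87. ] slope excl bottle [0.05441975 0.59182587]
 ledge 1843 [537.4  52.3 303.  111.6  84.6]
 front fit [0.05588202 0.48394679]
 boardface 1802 [0.03525105 0.58720963]
 cap [267 191  11   9  75] [271.81333333 195.46666667] on z=.16 [0.5315345  0.11392793 0.16      ] med [0.53477417 0.11147955 0.1564929 ]
 body 629 y pct [0.09542168 0.12257818 0.14701206] x [0.51119109 0.54504548 0.59443294]
 logger top 114 [ 410.9 -306.3   58.7   36.7   86.3]
 logger front 235 [0.22730465 0.46347668]
 dish rim [451.8 300.4 121.6 145.7   5.3]
 dish floor [0. 0. 0. 0. 0.] [nan nan nan]
top boardtop 613 [599.5  49.4 294.9  21.5  86.8] slope excl bottle [0.05846505 0.59646743]
 ledge 1744 [541.6  52.3 298.3 102.5  86.7]
 front fit [0.05873917 0.48864625]
 boardface 524 [0.06378506 0.58745543]
 cap [263 176  10  10  33] [268.21212121 181.54545455] on z=.16 [0.54022244 0.10077206 0.16      ] med [0.53886214 0.09871923 0.16000792]
 body 153 y pct [0.05354466 0.08733073 0.12279233] x [0.51581449 0.59063524 0.59489654]
 logger top 186 [ 412.7 -305.5   55.2   33.8   87.8]
 logger front 47 [0.18766076 0.45369376]
 dish rim [455.4 301.5 118.6 144.1   6.1]
 dish floor [450.8 299.   74.5 105.3  10.9] [0.42086322 0.28815943 0.01732862]
  return _methods._mean(a, axis=axis, dtype=dtype,
  ret = um.true_divide(
```

Stand yaw is about -3.3°, screw about (0.593, 0.094, 0.120), bottle about (0.542, 0.099), logger about (0.412, -0.3055) with yaw about -3°, and dish about (0.454, 0.301) with yaw about 6°. First I'll go over the logger for a wrist look.

Request:
drive_tool(increments=[{"wz": 9.35}, {"wz": 9.35}, {"dx": 0.0266, "dy": -0.0447}, {"dx": 0.0266, "dy": -0.0447}, {"dx": 0.0266, "dy": -0.0447}, {"dx": 0.0266, "dy": -0.0447}, {"dx": 0.0266, "dy": -0.0447}, {"dx": 0.0266, "dy": -0.0447}, {"dx": 0.0266, "dy": -0.0447}, {"dx": 0.0266, "dy": -0.0447}, {}])

```text
schema error: expected keys claw, dx, dy, dz, wx, wy, wz
```

```bash
cat >> h.py <<'E'
from scipy.spatial.transform import Rotation as Ro
def wcam():
    o=get_obs();p,d=read_camera("wrist");k=calibration("wrist")
    w,x,y,z=o["tool_rot"];T=np.eye(4);T[:3,:3]=Ro.from_quat([x,y,z,w]).as_matrix();T[:3,3]=o["eef_pos"]
    M=np.linalg.inv(T@k["mount"]);return o,p,d,dict(intrinsics=k["intrinsics"],R=M[:3,:3],t=M[:3,3])
def yaw(o):
    w,x,y,z=o["tool_rot"];return np.degrees(2*np.arctan2(y,x))
E
python3 - <<'E'
from h import *
o,p,d,c=wcam();print(o["t"],o["eef_pos"],yaw(o))
cv2.imwrite("pics/w1.png",p[:,:,::-1]);np.savez("pics/w1.npz",p=p,d=d,R=c["R"],t=c["t"])
W=cloud(d,c);z=W[...,2]
t=(z>.084)&(z<.098)&(abs(W[...,0]-.412)<.05)&(abs(W[...,1]+.305)<.045)
print(np.median(W[t],0),rect(W[t]))
cn,_=cv2.findContours(t.astype(np.uint8),0,1);cn=max(cn,key=cv2.contourArea);b=cv2.boxPoints(cv2.minAreaRect(cn));print(b,[np.round(ray(q,c,.092),4) for q in b])
E
```

```text
0.1 [ 0.17911288 -0.6503112   0.25543328] 15.398753848764354
[nan nan nan] [0. 0. 0. 0. 0.]
  return _methods._mean(a, axis=axis, dtype=dtype,
  ret = um.true_divide(
Traceback (most recent call last):
ValueError: max() iterable argument is empty
```

View pics/w1.png

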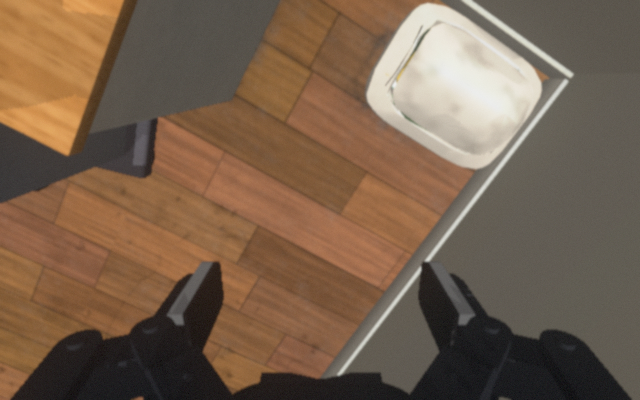

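The move was refused because every key is required in each row. The picture, taken from the start pose, shows only the floor. I'll repeat it with full rows.

Request:
drive_tool(increments=[{"claw": 0.085, "dx": 0, "dy": 0, "dz": 0, "wx": 0, "wy": 0, "wz": 9.35}, {"claw": 0.085, "dx": 0, "dy": 0, "dz": 0, "wx": 0, "wy": 0, "wz": 9.35}, {"claw": 0.085, "dx": 0.0266, "dy": -0.0447, "dz": 0, "wx": 0, "wy": 0, "wz": 0}, {"claw": 0.085, "dx": 0.0266, "dy": -0.0447, "dz": 0, "wx": 0, "wy": 0, "wz": 0}, {"claw": 0.085, "dx": 0.0266, "dy": -0.0447, "dz": 0, "wx": 0, "wy": 0, "wz": 0}, {"claw": 0.085, "dx": 0.0266, "dy": -0.0447, "dz": 0, "wx": 0, "wy": 0, "wz": 0}, {"claw": 0.085, "dx": 0.0266, "dy": -0.0447, "dz": 0, "wx": 0, "wy": 0, "wz": 0}, {"claw": 0.085, "dx": 0.0266, "dy": -0.0447, "dz": 0, "wx": 0, "wy": 0, "wz": 0}, {"claw": 0.085, "dx": 0.0266, "dy": -0.0447, "dz": 0, "wx": 0, "wy": 0, "wz": 0}, {"claw": 0.085, "dx": 0.0266, "dy": -0.0447, "dz": 0, "wx": 0, "wy": 0, "wz": 0}, {"claw": 0.085, "dx": 0, "dy": 0, "dz": 0, "wx": 0, "wy": 0, "wz": 0}])

```text
t: 1.52
eef_pos: [0.4149, -0.3019, 0.2563]
tool_rot: [-0.001, 1.0, -0.025, 0.0]
contact_force: [-0.5, 0.0, 0.5]
gripper_width: 0.995
grasp_force: 0.0
```

```bash
python3 - <<'E'
from h import *
o,p,d,c=wcam();print(o["t"],o["eef_pos"],yaw(o),o["tool_rot"])
cv2.imwrite("pics/w2.png",p[:,:,::-1]);np.savez("pics/w2.npz",p=p,d=d,R=c["R"],t=c["t"])
W=cloud(d,c);z=W[...,2]
t=(z>.084)&(z<.098)&(abs(W[...,0]-.412)<.05)&(abs(W[...,1]+.305)<.045)
print(t.sum(),np.nanmedian(W[t],0),rect(W[t]))
cn,_=cv2.findContours(t.astype(np.uint8),0,1);cn=max(cn,key=cv2.contourArea);b=cv2.boxPoints(cv2.minAreaRect(cn));print(b,[np.round(ray(q,c,.092),4) for q in b])
E
```

```text
1.525 [ 0.41490288 -0.30186294  0.25630354] -2.841938230528318 [-7.25374124e-04  9.99692126e-01 -2.47980386e-02  4.28752350e-04]
2375 [ 0.41591419 -0.30704909  0.09196269] [ 414.  -307.2   53.9   34.5   86. ]
[[295.1265  198.43468]
 [296.0057  159.7501 ]
 [359.22305 161.18687]
 [358.34384 199.87144]] [array([ 0.4004, -0.2789,  0.092 ]), array([ 0.4346, -0.2821,  0.092 ]), array([ 0.4308, -0.335 ,  0.092 ]), array([ 0.3965, -0.3338,  0.092 ])]
```

View pics/w2.png

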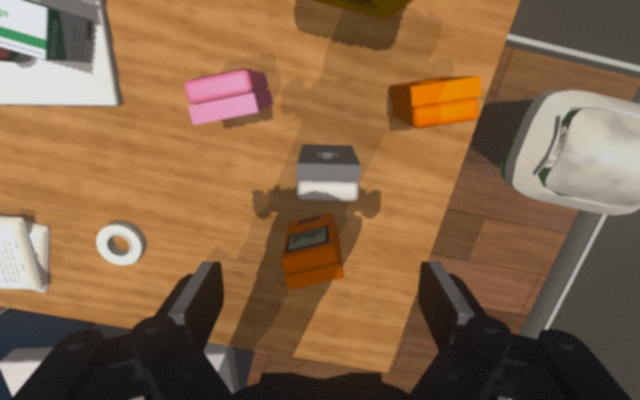

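The wrist view shows the white/grey logger at (328,173), back to the rear: 53.9 x 34.5 mm at z 0.092, centre (0.4142, -0.3073), yaw about -4°. On to the bottle.

Request:
drive_tool(increments=[{"claw": 0.085, "dx": 0.0133, "dy": -0.0509, "dz": -0.0025, "wx": 0, "wy": 0, "wz": 0}, {"claw": 0.085, "dx": 0.0133, "dy": -0.0509, "dz": -0.0025, "wx": 0, "wy": 0, "wz": 0}, {"claw": 0.085, "dx": 0.0133, "dy": -0.0509, "dz": -0.0025, "wx": 0, "wy": 0, "wz": 0}, {"claw": 0.085, "dx": 0.0133, "dy": -0.0509, "dz": -0.0025, "wx": 0, "wy": 0, "wz": 0}, {"claw": 0.085, "dx": 0.0133, "dy": -0.0509, "dz": -0.0025, "wx": 0, "wy": 0, "wz": 0}, {"claw": 0.085, "dx": 0.0133, "dy": -0.0509, "dz": -0.0025, "wx": 0, "wy": 0, "wz": 0}, {"claw": 0.085, "dx": 0.0133, "dy": -0.0509, "dz": -0.0025, "wx": 0, "wy": 0, "wz": 0}, {"claw": 0.085, "dx": 0.0133, "dy": -0.0509, "dz": -0.0025, "wx": 0, "wy": 0, "wz": 0}, {"claw": 0.085, "dx": 0, "dy": 0, "dz": 0, "wx": 0, "wy": 0, "wz": 0}, {"claw": 0.085, "dx": 0, "dy": 0, "dz": 0, "wx": 0, "wy": 0, "wz": 0}])

```text
t: 2.82
eef_pos: [0.542, 0.0924, 0.2758]
tool_rot: [0.001, 1.0, -0.03, -0.0]
contact_force: [-1.1, -1.3, -0.5]
gripper_width: 0.998
grasp_force: 0.0
```

```bash
python3 - <<'E'
from h import *
o,p,d,c=wcam();print(o["t"],o["eef_pos"],yaw(o))
cv2.imwrite("pics/w3.png",p[:,:,::-1]);np.savez("pics/w3.npz",p=p,d=d,R=c["R"],t=c["t"])
W=cloud(d,c);x,y,z=W[...,0],W[...,1],W[...,2]
near=(abs(x-.54)<.06)&(abs(y-.1)<.06)
for lo,hi in[(.16,.172),(.14,.16),(.122,.14),(.09,.122),(.03,.12),(.008,.016)]:
    t=near&(z>lo)&(z<hi)&(x<.588)
    if t.sum()>5: print(lo,hi,t.sum(),rect(W[t]),W[t].min(0).round(4),W[t].max(0).round(4))
t=(z>.143)&(z<.152)&(x>.57);print("board top",rect(W[t]));f=W[t]
bins=np.arange(-.08,.19,.01);e=np.array([(b,np.percentile(f[abs(f[:,1]-b)<.004,0],2),np.percentile(f[abs(f[:,1]-b)<.004,0],98)) for b in bins if (abs(f[:,1]-b)<.004).sum()>3])
print(np.polyfit(e[:,0],e[:,1],1),np.polyfit(e[:,0],e[:,2],1),f[:,1].min(),f[:,1].max())
E
```

```text
2.825 [0.54202416 0.09238185 0.27576599] -3.418289611564805
0.16 0.172 933 [547.7 102.9  24.3  24.1  79.3] [0.5354 0.0908 0.1601] [0.5598 0.115  0.1684]
0.14 0.16 562 [548.1 103.   30.6  29.6  86. ] [0.533  0.0877 0.14  ] [0.5629 0.1183 0.16  ]
0.122 0.14 1556 [552.9 104.2  64.1  50.9  15.8] [0.5186 0.0789 0.122 ] [0.588  0.1274 0.1398]
0.09 0.122 662 [553.1 102.6  48.1  71.7  85.4] [0.5175 0.0779 0.0901] [0.5878 0.1277 0.122 ]
0.03 0.12 632 [550.5 104.7  45.6  62.1  47.1] [0.5175 0.0778 0.0321] [0.5797 0.1267 0.12  ]
0.008 0.016 3894 [535.3 100.1 124.4  79.7  86.7] [0.4922 0.04   0.0093] [0.5786 0.16   0.0148]
board top [600.1  48.2 300.7  19.9  86.7]
[0.05886582 0.58784399] [0.05861937 0.60684641] -0.10204407627820737 0.19805482010567424
```

View pics/w3.png

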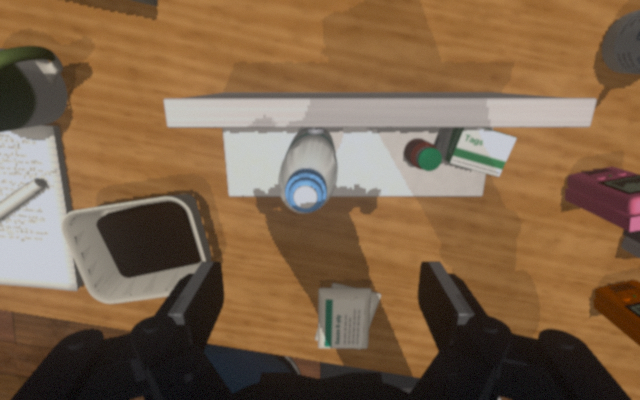

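The wrist view shows the bottle cap at (305,192), giving bottle centre (0.548, 0.103). The board top spans (165..590, 112) and measures 300 x 20 mm, centre (0.6001, 0.0482), yaw -3.4°. The vial is at (425,155) and the carton at (483,150). Descending on the bottle.

Request:
drive_tool(increments=[{"claw": 0.085, "dx": 0.0055, "dy": -0.011, "dz": 0, "wx": 0, "wy": 0, "wz": 0}, {"claw": 0.085, "dx": 0, "dy": 0, "dz": 0.025, "wx": 0, "wy": 0, "wz": 0}, {"claw": 0.085, "dx": 0, "dy": 0, "dz": 0.025, "wx": 0, "wy": 0, "wz": 0}, {"claw": 0.085, "dx": 0, "dy": 0, "dz": 0.025, "wx": 0, "wy": 0, "wz": 0}, {"claw": 0.085, "dx": 0, "dy": 0, "dz": 0.025, "wx": 0, "wy": 0, "wz": 0}, {"claw": 0.085, "dx": 0, "dy": 0, "dz": 0.02, "wx": 0, "wy": 0, "wz": 0}, {"claw": 0.085, "dx": 0, "dy": 0, "dz": 0, "wx": 0, "wy": 0, "wz": 0}])

```text
t: 3.75
eef_pos: [0.5474, 0.1044, 0.155]
tool_rot: [0.0, 1.0, -0.029, -0.001]
contact_force: [0.4, 0.1, 1.2]
gripper_width: 0.997
grasp_force: 0.0
```

Request:
drive_tool(increments=[{"claw": 0.085, "dx": 0.0005, "dy": 0.0013, "dz": 0.014, "wx": 0, "wy": 0, "wz": 0}, {"claw": 0.085, "dx": 0, "dy": 0, "dz": 0.012, "wx": 0, "wy": 0, "wz": 0}, {"claw": 0.085, "dx": 0, "dy": 0, "dz": 0.008, "wx": 0, "wy": 0, "wz": 0}, {"claw": 0.085, "dx": 0, "dy": 0, "dz": 0, "wx": 0, "wy": 0, "wz": 0}])

```text
t: 4.25
eef_pos: [0.5481, 0.1036, 0.1216]
tool_rot: [0.0, 1.0, -0.029, -0.001]
contact_force: [0.2, -0.1, 0.4]
gripper_width: 0.995
grasp_force: 0.0
```

Request:
drive_tool(increments=[{"claw": 0.05, "dx": 0, "dy": 0, "dz": 0, "wx": 0, "wy": 0, "wz": 0}, {"claw": 0.04, "dx": 0, "dy": 0, "dz": 0, "wx": 0, "wy": 0, "wz": 0}, {"claw": 0.03, "dx": 0, "dy": 0, "dz": 0, "wx": 0, "wy": 0, "wz": 0}, {"claw": 0.03, "dx": 0, "dy": 0, "dz": 0, "wx": 0, "wy": 0, "wz": 0}, {"claw": 0.03, "dx": 0, "dy": 0, "dz": 0, "wx": 0, "wy": 0, "wz": 0}, {"claw": 0.03, "dx": 0, "dy": 0, "dz": 0, "wx": 0, "wy": 0, "wz": 0}], newtons=45)

```text
t: 5.0
eef_pos: [0.549, 0.1037, 0.1233]
tool_rot: [-0.0, 1.0, -0.029, 0.001]
contact_force: [-1.3, -0.6, 5.3]
gripper_width: 0.596
grasp_force: 39.7
```

Request:
drive_tool(increments=[{"claw": 0.03, "dx": 0, "dy": 0, "dz": 0, "wx": 0, "wy": 0, "wz": 0}, {"claw": 0.03, "dx": 0, "dy": 0, "dz": 0, "wx": 0, "wy": 0, "wz": 0}, {"claw": 0.03, "dx": 0, "dy": 0, "dz": 0, "wx": 0, "wy": 0, "wz": 0}])

```text
t: 5.38
eef_pos: [0.5491, 0.1037, 0.1233]
tool_rot: [-0.0, 1.0, -0.029, 0.001]
contact_force: [-1.7, -0.3, 6.3]
gripper_width: 0.595
grasp_force: 39.7
```

```bash
python3 - <<'E'
from h import *
o,p,d,c=wcam();print(o["t"],o["eef_pos"],yaw(o),o["gripper_width"],o["contact_force"],o["torque"])
C=calibration("scene");ps,ds=read_camera("scene")
a=cv2.resize(ps[150:290,200:360,::-1],(457,400));b=cv2.resize(p[:,:,::-1],(343,214))
im=np.zeros((400,800,3),np.uint8);im[:,:457]=a;im[:214,457:]=b;cv2.imwrite("pics/g1.png",im)
E
```

```text
5.375 [0.54906298 0.10370189 0.12326649] -3.319420639713704 0.5949792863826706 [-1.66431436 -0.31009857  6.25287517] [-0.11404003  0.30774822 -0.02242665]
```

View pics/g1.png

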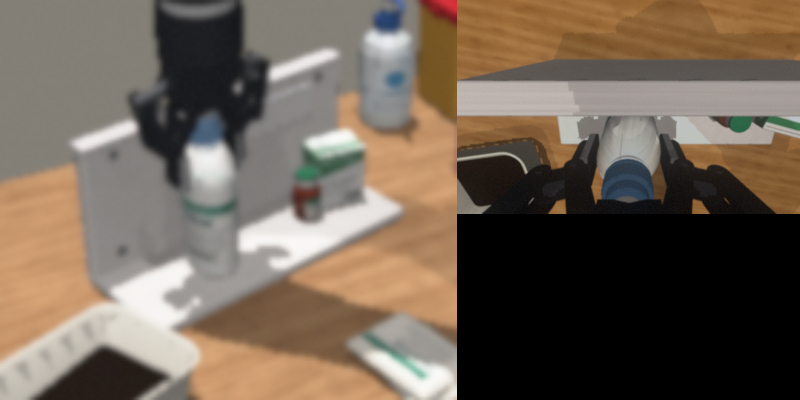

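The composite shows the fingers closed on both sides of the bottle just below the shoulder, with the cap clear, and the vial and carton untouched. I'll lift a little and check.

Request:
drive_tool(increments=[{"claw": 0.03, "dx": 0, "dy": 0, "dz": -0.008, "wx": 0, "wy": 0, "wz": 0}, {"claw": 0.03, "dx": 0, "dy": 0, "dz": -0.012, "wx": 0, "wy": 0, "wz": 0}, {"claw": 0.03, "dx": 0, "dy": 0, "dz": -0.02, "wx": 0, "wy": 0, "wz": 0}, {"claw": 0.03, "dx": 0, "dy": 0, "dz": -0.03, "wx": 0, "wy": 0, "wz": 0}, {"claw": 0.03, "dx": 0, "dy": 0, "dz": -0.02, "wx": 0, "wy": 0, "wz": 0}, {"claw": 0.03, "dx": 0, "dy": 0, "dz": 0, "wx": 0, "wy": 0, "wz": 0}, {"claw": 0.03, "dx": 0, "dy": 0, "dz": 0, "wx": 0, "wy": 0, "wz": 0}], newtons=60)

```text
t: 6.35
eef_pos: [0.548, 0.1035, 0.2117]
tool_rot: [0.0, 1.0, -0.029, -0.001]
contact_force: [0.6, -0.1, -1.4]
gripper_width: 0.587
grasp_force: 53.5
```

```bash
python3 - <<'E'
from h import *
o=get_obs();print(o["t"],o["eef_pos"],yaw(o),o["gripper_width"],o["contact_force"],o["torque"])
for n in("scene","top"):
    C=calibration(n);p,d=read_camera(n);W=cloud(d,C)
    hsv=cv2.cvtColor(p,cv2.COLOR_RGB2HSV);x,y,z=W[...,0],W[...,1],W[...,2]
    m=(abs(x-.545)<.05)&(abs(y-.105)<.05)&(z>.08)&(x<.585)
    for lo,hi in[(.09,.11),(.12,.14),(.15,.18)]:
        t=W[m&(z>lo)&(z<hi)]
        if len(t): print(n,lo,len(t),np.median(t,0).round(4),t.min(0).round(3),t.max(0).round(3))
    if n=="scene": cv2.imwrite("pics/g2.png",cv2.resize(p[130:270,200:360,::-1],(640,560)))
E
```

```text
6.35 [0.54797762 0.10347448 0.21165674] -3.3019347473212455 0.5873612517041185 [ 0.64551304 -0.10070931 -1.3728879 ] [-0.01882762 -0.03830898 -0.01180495]
scene 0.09 51 [0.5191 0.1201 0.1065] [0.509 0.087 0.102] [0.555 0.129 0.11 ]
scene 0.12 139 [0.5192 0.1223 0.1302] [0.508 0.096 0.12 ] [0.557 0.131 0.14 ]
scene 0.15 223 [0.5191 0.1222 0.1654] [0.508 0.089 0.15 ] [0.561 0.131 0.18 ]
```

View pics/g2.png

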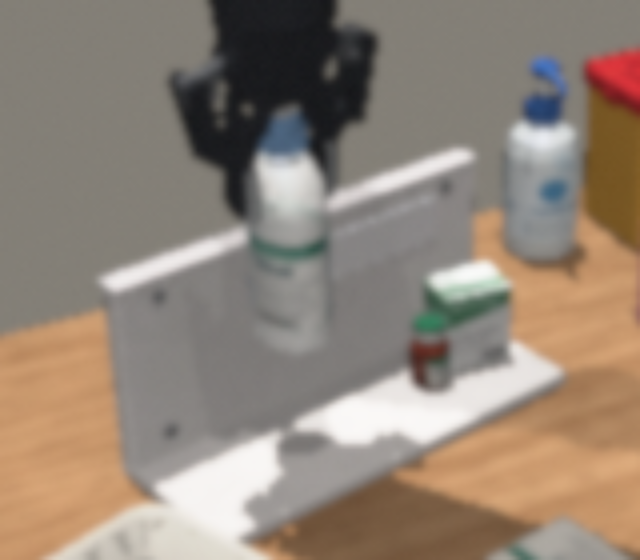

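The bottle hangs upright in the gripper, its underside about 0.10 m high; the vial and carton are in place. Moving to the dish.

Request:
drive_tool(increments=[{"claw": 0.03, "dx": -0.0085, "dy": -0.0155, "dz": 0, "wx": 0, "wy": 0, "wz": 0}, {"claw": 0.03, "dx": -0.0175, "dy": -0.032, "dz": 0, "wx": 0, "wy": 0, "wz": 0}, {"claw": 0.03, "dx": -0.0175, "dy": -0.032, "dz": 0, "wx": 0, "wy": 0, "wz": 0}, {"claw": 0.03, "dx": -0.0175, "dy": -0.032, "dz": 0, "wx": 0, "wy": 0, "wz": 0}, {"claw": 0.03, "dx": -0.0175, "dy": -0.032, "dz": 0, "wx": 0, "wy": 0, "wz": 0}, {"claw": 0.03, "dx": -0.0175, "dy": -0.032, "dz": 0, "wx": 0, "wy": 0, "wz": 0}, {"claw": 0.03, "dx": -0.009, "dy": -0.016, "dz": 0, "wx": 0, "wy": 0, "wz": 0}, {"claw": 0.03, "dx": 0, "dy": 0, "dz": 0, "wx": 0, "wy": 0, "wz": -4.5}, {"claw": 0.03, "dx": 0, "dy": 0, "dz": 0, "wx": 0, "wy": 0, "wz": -4.5}, {"claw": 0.03, "dx": 0, "dy": 0, "dz": 0, "wx": 0, "wy": 0, "wz": 0}, {"claw": 0.03, "dx": 0, "dy": 0, "dz": 0, "wx": 0, "wy": 0, "wz": 0}])

```text
t: 7.82
eef_pos: [0.4547, 0.3007, 0.2121]
tool_rot: [0.0, 0.999, 0.049, -0.0]
contact_force: [0.1, -0.4, -2.6]
gripper_width: 0.594
grasp_force: 53.5
```

```bash
python3 - <<'E'
from h import *
o,p,d,c=wcam();print(o["t"],o["eef_pos"],yaw(o),o["gripper_width"],o["contact_force"])
W=cloud(d,c);z=W[...,2];n=(abs(W[...,0]-.454)<.1)&(abs(W[...,1]-.301)<.1)
t=W[n&(z>.048)&(z<.06)];print("rim",len(t),rect(t),t.min(0),t.max(0))
np.savez("pics/w4.npz",p=p,d=d,R=c["R"],t=c["t"])
q,dd=read_camera("scene");C=calibration("scene");W=cloud(dd,C);z=W[...,2];t=W[(abs(W[...,0]-.454)<.1)&(abs(W[...,1]-.301)<.1)&(z>.048)&(z<.06)];print("scene rim",rect(t))
t=W[(abs(W[...,0]-.454)<.05)&(abs(W[...,1]-.301)<.05)&(z>.08)&(z<.2)];print("scene bottle",t.min(0),t.max(0))
E
```

```text
7.825 [0.45470707 0.30068229 0.2121245 ] 5.591497047898306 0.5938396319349963 [ 0.10897654 -0.42904693 -2.56351626]
rim 3794 [455.  300.4 117.6 144.9   5.7] [0.39181919 0.22563448 0.0480007 ] [0.51853298 0.37502309 0.057008  ]
scene rim [450.8 300.5 121.2 144.    5. ]
scene bottle [0.41562967 0.26375023 0.10236894] [0.46785452 0.33933581 0.19979911]
```

Request:
drive_tool(increments=[{"claw": 0.03, "dx": 0, "dy": 0, "dz": 0.012, "wx": 0, "wy": 0, "wz": 0}, {"claw": 0.03, "dx": 0, "dy": 0, "dz": 0.02, "wx": 0, "wy": 0, "wz": 0}, {"claw": 0.03, "dx": 0, "dy": 0, "dz": 0.02, "wx": 0, "wy": 0, "wz": 0}, {"claw": 0.03, "dx": 0, "dy": 0, "dz": 0.016, "wx": 0, "wy": 0, "wz": 0}, {"claw": 0.03, "dx": 0, "dy": 0, "dz": 0.012, "wx": 0, "wy": 0, "wz": 0}, {"claw": 0.03, "dx": 0, "dy": 0, "dz": 0.008, "wx": 0, "wy": 0, "wz": 0}, {"claw": 0.03, "dx": 0, "dy": 0, "dz": 0.003, "wx": 0, "wy": 0, "wz": 0}, {"claw": 0.03, "dx": 0, "dy": 0, "dz": 0, "wx": 0, "wy": 0, "wz": 0}])

```text
t: 8.93
eef_pos: [0.4549, 0.3011, 0.1215]
tool_rot: [-0.0, 0.999, 0.05, 0.0]
contact_force: [0.1, -0.2, -1.1]
gripper_width: 0.589
grasp_force: 53.5
```

Request:
drive_tool(increments=[{"claw": 0.03, "dx": 0, "dy": 0, "dz": 0.0015, "wx": 0, "wy": 0, "wz": 0}, {"claw": 0.03, "dx": 0, "dy": 0, "dz": 0.0015, "wx": 0, "wy": 0, "wz": 0}, {"claw": 0.03, "dx": 0, "dy": 0, "dz": 0, "wx": 0, "wy": 0, "wz": 0}])

```text
t: 9.3
eef_pos: [0.4547, 0.301, 0.1184]
tool_rot: [-0.0, 0.999, 0.05, 0.0]
contact_force: [-0.3, 0.6, -2.4]
gripper_width: 0.588
grasp_force: 53.5
```

Request:
drive_tool(increments=[{"claw": 0.03, "dx": 0, "dy": 0, "dz": 0.0015, "wx": 0, "wy": 0, "wz": 0}, {"claw": 0.03, "dx": 0, "dy": 0, "dz": 0.0015, "wx": 0, "wy": 0, "wz": 0}, {"claw": 0.03, "dx": 0, "dy": 0, "dz": 0.001, "wx": 0, "wy": 0, "wz": 0}, {"claw": 0.03, "dx": 0, "dy": 0, "dz": 0, "wx": 0, "wy": 0, "wz": 0}])

```text
t: 9.8
eef_pos: [0.4547, 0.301, 0.1142]
tool_rot: [0.0, 0.999, 0.05, -0.0]
contact_force: [-0.1, -0.2, -2.3]
gripper_width: 0.591
grasp_force: 53.5
```

Request:
drive_tool(increments=[{"claw": 0.03, "dx": 0, "dy": 0, "dz": 0.001, "wx": 0, "wy": 0, "wz": 0}, {"claw": 0.03, "dx": 0, "dy": 0, "dz": 0.001, "wx": 0, "wy": 0, "wz": 0}, {"claw": 0.03, "dx": 0, "dy": 0, "dz": 0, "wx": 0, "wy": 0, "wz": 0}])

```text
t: 10.18
eef_pos: [0.4554, 0.3013, 0.114]
tool_rot: [-0.0, 0.999, 0.05, 0.001]
contact_force: [-3.4, -3.1, 11.6]
gripper_width: 0.59
grasp_force: 54.6
```

Contact made. Easing off 0.5 mm and opening, then rising.

Request:
drive_tool(increments=[{"claw": 0.03, "dx": 0, "dy": 0, "dz": -0.0007, "wx": 0, "wy": 0, "wz": 0}, {"claw": 0.052, "dx": 0, "dy": 0, "dz": 0, "wx": 0, "wy": 0, "wz": 0}, {"claw": 0.06, "dx": 0, "dy": 0, "dz": 0, "wx": 0, "wy": 0, "wz": 0}, {"claw": 0.075, "dx": 0, "dy": 0, "dz": 0, "wx": 0, "wy": 0, "wz": 0}, {"claw": 0.085, "dx": 0, "dy": 0, "dz": 0, "wx": 0, "wy": 0, "wz": 0}, {"claw": 0.085, "dx": 0, "dy": 0, "dz": 0, "wx": 0, "wy": 0, "wz": 0}, {"claw": 0.085, "dx": 0, "dy": 0, "dz": -0.015, "wx": 0, "wy": 0, "wz": 0}, {"claw": 0.085, "dx": 0, "dy": 0, "dz": -0.03, "wx": 0, "wy": 0, "wz": 0}, {"claw": 0.085, "dx": 0, "dy": 0, "dz": -0.04, "wx": 0, "wy": 0, "wz": 0}, {"claw": 0.085, "dx": 0, "dy": 0, "dz": -0.04, "wx": 0, "wy": 0, "wz": 0}, {"claw": 0.085, "dx": 0, "dy": 0, "dz": -0.02, "wx": 0, "wy": 0, "wz": 0}, {"claw": 0.085, "dx": 0, "dy": 0, "dz": 0, "wx": 0, "wy": 0, "wz": 0}])

```text
t: 11.68
eef_pos: [0.4555, 0.3017, 0.2605]
tool_rot: [-0.001, 0.999, 0.05, 0.002]
contact_force: [0.1, 0.0, -0.9]
gripper_width: 1.0
grasp_force: 0.0
```

```bash
python3 - <<'E'
from h import *
o,p,d,c=wcam();print(o["t"],o["eef_pos"],yaw(o),o["gripper_width"],o["contact_force"])
W=cloud(d,c);x,y,z=np.moveaxis(W,2,0);n=(abs(x-.454)<.045)&(abs(y-.301)<.05)
for lo,hi in[(.15,.165),(.135,.15),(.09,.112)]:
    t=W[n&(z>lo)&(z<hi)];print(lo,len(t),rect(t),t.max(0))
n=(abs(x-.454)<.1)&(abs(y-.301)<.1);t=W[n&(z>.048)&(z<.06)];print("rim",rect(t))
E
```

```text
11.675 [0.45545788 0.30170249 0.26047286] 5.697168247734016 0.9999193314244484 [ 8.35759116e-02  6.73080603e-06 -8.58546907e-01]
0.15 962 [454.9 300.5  24.2  24.3  63.3] [0.46700593 0.3147463  0.15890941]
0.135 541 [454.7 300.7  30.2  30.5  47.3] [0.47018926 0.31584641 0.14991824]
0.09 516 [457.4 301.7  52.2  56.6  35.3] [0.48744188 0.32518811 0.11199932]
rim [454.8 300.2 118.4 144.3   5.7]
```

The bottle stands upright in the dish (cap top at 0.157, centred). Moving over to the logger.

Request:
drive_tool(increments=[{"claw": 0.085, "dx": 0, "dy": 0, "dz": 0, "wx": 0, "wy": 0, "wz": 4.85}, {"claw": 0.085, "dx": 0, "dy": 0, "dz": 0, "wx": 0, "wy": 0, "wz": 4.85}, {"claw": 0.085, "dx": 0.01, "dy": 0.0509, "dz": 0, "wx": 0, "wy": 0, "wz": 0}, {"claw": 0.085, "dx": 0.01, "dy": 0.0509, "dz": 0, "wx": 0, "wy": 0, "wz": 0}, {"claw": 0.085, "dx": 0.01, "dy": 0.0509, "dz": 0, "wx": 0, "wy": 0, "wz": 0}, {"claw": 0.085, "dx": 0, "dy": 0.0509, "dz": 0, "wx": 0, "wy": 0, "wz": 0}, {"claw": 0.085, "dx": 0, "dy": 0.0509, "dz": 0, "wx": 0, "wy": 0, "wz": 0}, {"claw": 0.085, "dx": 0, "dy": 0.0509, "dz": 0, "wx": 0, "wy": 0, "wz": 0}, {"claw": 0.085, "dx": 0, "dy": 0.0509, "dz": 0, "wx": 0, "wy": 0, "wz": 0}, {"claw": 0.085, "dx": 0, "dy": 0.0509, "dz": 0, "wx": 0, "wy": 0, "wz": 0}, {"claw": 0.085, "dx": 0, "dy": 0.0509, "dz": 0, "wx": 0, "wy": 0, "wz": 0}, {"claw": 0.085, "dx": -0.01, "dy": 0.0509, "dz": 0, "wx": 0, "wy": 0, "wz": 0}, {"claw": 0.085, "dx": -0.01, "dy": 0.0509, "dz": 0, "wx": 0, "wy": 0, "wz": 0}, {"claw": 0.085, "dx": -0.009, "dy": 0.05, "dz": 0, "wx": 0, "wy": 0, "wz": 0}, {"claw": 0.085, "dx": 0, "dy": 0, "dz": 0, "wx": 0, "wy": 0, "wz": 0}, {"claw": 0.085, "dx": 0, "dy": 0, "dz": 0, "wx": 0, "wy": 0, "wz": 0}])

```text
t: 13.72
eef_pos: [0.4129, -0.3066, 0.2569]
tool_rot: [-0.001, 0.999, -0.035, -0.001]
contact_force: [-0.1, 0.5, -0.1]
gripper_width: 0.992
grasp_force: 0.0
```

```bash
python3 - <<'E'
from h import *
o,p,d,c=wcam();print(o["t"],o["eef_pos"],yaw(o))
W=cloud(d,c);x,y,z=np.moveaxis(W,2,0)
t=(z>.086)&(z<.097)&(abs(x-.412)<.03)&(abs(y+.307)<.045);print("logger",rect(W[t]),np.median(W[t],0))
out=[]
S=np.array([.5934,.0932,.12]);n=np.array([-.9983,.0587,0])
for nm in("scene","top"):
    p,d=read_camera(nm);C=calibration(nm);u,v=proj(S,C);hd=proj(S+.009*n,C);print(nm,"expected base",u,v,"head",hd)
    np.savez(f"pics/{nm}5.npz",p=p,d=d)
    a,b=int(u)-20,int(v)-16;k=cv2.resize(p[b:b+32,a:a+40,::-1],None,fx=16,fy=9*16/9,interpolation=0)
    out.append(cv2.resize(k,(400,320),interpolation=0));print(a,b)
cv2.imwrite("pics/scr.png",np.hstack(out))
E
```

```text
13.725 [ 0.41286903 -0.30660932  0.25693247] -3.9875323366556334
logger [ 414.6 -307.2   54.    33.4   86.5] [ 0.41586565 -0.30713196  0.09197757]
scene expected base 263.41859990737345 198.04466762859101 head [265.42423305 199.30666556]
243 182
top expected base 272.3482863088983 167.69447800766238 head [272.17884903 170.53376103]
252 151
```

View pics/scr.png

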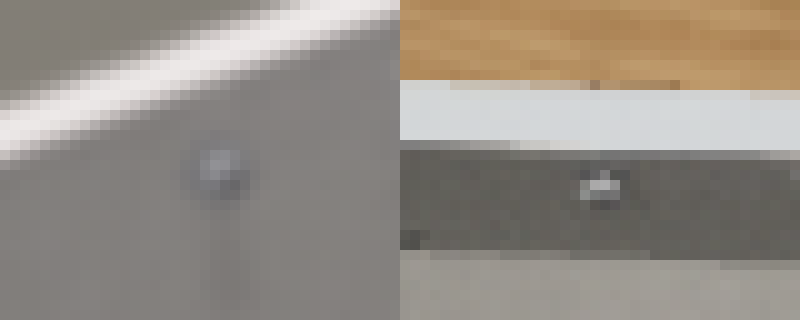

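In the enlarged crops the screw head is at scene (264.7,198.7) and top (271.5,169.2), within 1 px of the spot predicted from the board. Descending on the logger, gripping 4 mm towards its front.

Request:
drive_tool(increments=[{"claw": 0.085, "dx": -0.002, "dy": 0, "dz": 0.02, "wx": 0, "wy": 0, "wz": 0}, {"claw": 0.085, "dx": 0, "dy": 0, "dz": 0.03, "wx": 0, "wy": 0, "wz": 0}, {"claw": 0.085, "dx": 0, "dy": 0, "dz": 0.03, "wx": 0, "wy": 0, "wz": 0}, {"claw": 0.085, "dx": 0, "dy": 0, "dz": 0.03, "wx": 0, "wy": 0, "wz": 0}, {"claw": 0.085, "dx": 0, "dy": 0, "dz": 0.025, "wx": 0, "wy": 0, "wz": 0}, {"claw": 0.085, "dx": 0, "dy": 0, "dz": 0.02, "wx": 0, "wy": 0, "wz": 0}, {"claw": 0.085, "dx": 0, "dy": 0, "dz": 0.013, "wx": 0, "wy": 0, "wz": 0}, {"claw": 0.085, "dx": 0, "dy": 0, "dz": 0.005, "wx": 0, "wy": 0, "wz": 0}, {"claw": 0.085, "dx": 0, "dy": 0, "dz": 0, "wx": 0, "wy": 0, "wz": 0}])

```text
t: 15.0
eef_pos: [0.4114, -0.3073, 0.0851]
tool_rot: [0.0, 0.999, -0.035, 0.0]
contact_force: [0.4, 0.2, -0.1]
gripper_width: 0.996
grasp_force: 0.0
```

Request:
drive_tool(increments=[{"claw": 0.065, "dx": 0, "dy": 0, "dz": 0, "wx": 0, "wy": 0, "wz": 0}, {"claw": 0.058, "dx": 0, "dy": 0, "dz": 0, "wx": 0, "wy": 0, "wz": 0}, {"claw": 0.052, "dx": 0, "dy": 0, "dz": 0, "wx": 0, "wy": 0, "wz": 0}, {"claw": 0.045, "dx": 0, "dy": 0, "dz": 0, "wx": 0, "wy": 0, "wz": 0}, {"claw": 0.04, "dx": 0, "dy": 0, "dz": 0, "wx": 0, "wy": 0, "wz": 0}, {"claw": 0.04, "dx": 0, "dy": 0, "dz": 0, "wx": 0, "wy": 0, "wz": 0}], newtons=40)

```text
t: 15.75
eef_pos: [0.4115, -0.3075, 0.0857]
tool_rot: [0.0, 0.999, -0.035, 0.0]
contact_force: [-0.4, 1.3, 5.7]
gripper_width: 0.628
grasp_force: 41.7
```

Request:
drive_tool(increments=[{"claw": 0.04, "dx": 0, "dy": 0, "dz": -0.01, "wx": 0, "wy": 0, "wz": 0}, {"claw": 0.04, "dx": 0, "dy": 0, "dz": -0.03, "wx": 0, "wy": 0, "wz": 0}, {"claw": 0.04, "dx": 0, "dy": 0, "dz": -0.04, "wx": 0, "wy": 0, "wz": 0}, {"claw": 0.04, "dx": 0, "dy": 0, "dz": -0.04, "wx": 0, "wy": 0, "wz": 0}, {"claw": 0.04, "dx": 0, "dy": 0, "dz": -0.03, "wx": 0, "wy": 0, "wz": 0}, {"claw": 0.04, "dx": 0.006, "dy": -0.023, "dz": 0, "wx": 0, "wy": 0, "wz": 0}, {"claw": 0.04, "dx": 0.012, "dy": -0.0458, "dz": 0, "wx": 0, "wy": 0, "wz": 0}, {"claw": 0.04, "dx": 0.012, "dy": -0.0458, "dz": 0, "wx": 0, "wy": 0, "wz": 0}, {"claw": 0.04, "dx": 0.012, "dy": -0.0458, "dz": 0, "wx": 0, "wy": 0, "wz": 0}, {"claw": 0.04, "dx": 0.012, "dy": -0.0458, "dz": 0, "wx": 0, "wy": 0, "wz": 0}, {"claw": 0.04, "dx": 0.012, "dy": -0.0458, "dz": 0, "wx": 0, "wy": 0, "wz": 0}, {"claw": 0.04, "dx": 0.012, "dy": -0.0458, "dz": 0, "wx": 0, "wy": 0, "wz": 0}, {"claw": 0.04, "dx": 0.012, "dy": -0.0458, "dz": 0, "wx": 0, "wy": 0, "wz": 0}, {"claw": 0.04, "dx": 0.012, "dy": -0.0458, "dz": 0, "wx": 0, "wy": 0, "wz": 0}, {"claw": 0.04, "dx": 0.006, "dy": -0.023, "dz": 0, "wx": 0, "wy": 0, "wz": 0}, {"claw": 0.04, "dx": 0, "dy": 0, "dz": 0, "wx": 0, "wy": 0, "wz": -0.6}, {"claw": 0.04, "dx": 0, "dy": 0, "dz": 0, "wx": 0, "wy": 0, "wz": 0}, {"claw": 0.04, "dx": 0, "dy": 0, "dz": 0, "wx": 0, "wy": 0, "wz": 0}])

```text
t: 18.0
eef_pos: [0.5474, 0.0948, 0.235]
tool_rot: [0.0, 1.0, -0.031, -0.0]
contact_force: [-0.6, -0.5, -0.6]
gripper_width: 0.63
grasp_force: 42.5
```

```bash
python3 - <<'E'
from h import *
o,p,d,c=wcam();print(o["t"],o["eef_pos"],yaw(o),o["tool_rot"],o["contact_force"],o["gripper_width"])
np.savez("pics/w6.npz",p=p,d=d,R=c["R"],t=c["t"])
W=cloud(d,c);x,y,z=np.moveaxis(W,2,0);e=o["eef_pos"]
# logger top & back in wrist view
t=(z>.15)&(z<.26)&(abs(x-e[0])<.035)&(abs(y-e[1])<.03)
print("near",t.sum());f=W[t]
for lo,hi in [(.225,.25),(.15,.22)]:
    g=f[(f[:,2]>lo)&(f[:,2]<hi)]
    if len(g): print(lo,len(g),rect(g),np.median(g,0),g.min(0),g.max(0))
t=(z>.143)&(z<.152)&(x>.57)&(y>-.11)&(y<.21);print("board",rect(W[t]))
p2,d2=read_camera("top")
im=np.hstack([cv2.resize(p[:,:,::-1],(480,300)),cv2.resize(p2[140:215,225:305,::-1],(320,300))]);cv2.imwrite("pics/h1.png",im)
E
```

```text
18.0 [0.54742752 0.09478468 0.23501971] -3.5308650351915394 [ 4.22987094e-04  9.99525232e-01 -3.08077317e-02 -1.24170660e-04] [-0.57862731 -0.49853516 -0.63260221] 0.629773395399156
near 20370
0.225 13511 [550.7  95.3  60.1  34.   86.3] [0.55644042 0.09458199 0.24139703] [0.53220463 0.064785   0.22500845] [0.56889877 0.1247705  0.24999048]
0.15 5362 [559.1  95.9  57.6  16.7  86.4] [0.56603121 0.09430025 0.19165934] [0.55072865 0.06674278 0.15015002] [0.56883405 0.12468422 0.21999174]
board [600.2  49.2 297.8  20.2  86.6]
```

View pics/h1.png

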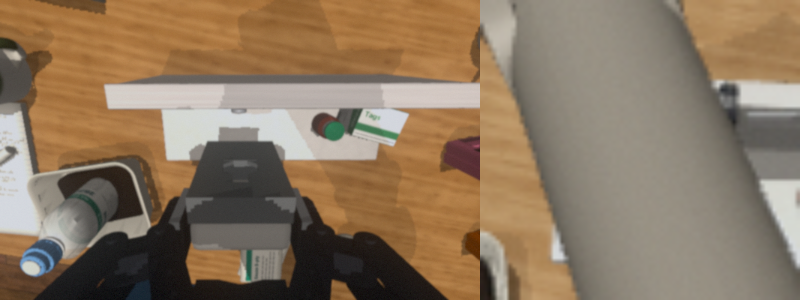

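The wrist view shows the logger's grey back with the keyhole at about (240,168) in the composite, and the screw head at (238,110) below the board edge. That reaches (indeed passes) my picture limit, so I'll use only numbers from here, measuring both features in this one depth image.

```bash
python3 - <<'E'
from h import *
f=np.load("pics/w6.npz");p,d=f["p"],f["d"];c=dict(intrinsics=calibration("wrist")["intrinsics"],R=f["R"],t=f["t"])
W=cloud(d,c);x,y,z=np.moveaxis(W,2,0);g=cv2.cvtColor(p,cv2.COLOR_RGB2GRAY)
th=np.radians(-3.4);ex=np.array([np.cos(th),np.sin(th),0]);ey=np.array([-np.sin(th),np.cos(th),0])
# screw
m=np.zeros(d.shape,bool);m[135:165,290:350]=1
q=W[m&(z>.09)&(z<.14)&(x>.575)&(x<.597)]
print("screw pts",len(q));print(np.round(q[:40],4) if len(q)<40 else (q.min(0),q.max(0),np.median(q,0)))
# print gray patch
print(g[138:160,306:334])
# logger back plane: pts z .15-.235, fit
b=W[(z>.155)&(z<.235)&(abs(y-.095)<.025)&(x>.54)&(x<.58)]
A=np.c_[b[:,1],b[:,2],np.ones(len(b))];w=np.ones(len(b),bool)
for _ in range(5):
    s=np.linalg.lstsq(A[w],b[w,0],rcond=None)[0];r=b[:,0]-A@s;w=abs(r)<.002
print("back plane x=ay+bz+c",s,w.sum(),"recess",(r<-.004).sum())
rec=b[(r<-.004)];print("recess y",np.percentile(rec[:,1],[2,50,98]),"z",np.percentile(rec[:,2],[2,50,98]))
full=b[w];print("back y",np.percentile(full[:,1],[.5,99.5]),"z",np.percentile(full[:,2],[.5,99.5]))
np.set_printoptions(linewidth=250);print(g[200:250:2,296:348:2])
E
```

```text
screw pts 115
(array([0.58496711, 0.08712589, 0.11975057]), array([0.58885213, 0.10075711, 0.12810675]), array([0.58687246, 0.09385384, 0.12603791]))
[[173 173 176 174 172 172 173 174 172 175 172 173 172 172 174 173 174 173
  173 174 175 173 174 174 174 174 173 174]
 [170 173 172 172 174 174 172 173 173 173 174 173 173 172 173 174 173 172
  173 174 174 173 173 174 172 174 172 174]
 [175 175 174 176 173 175 174 174 173 174 175 176 175 172 175 175 175 173
  174 176 175 173 174 176 175 177 175 177]
 [179 178 175 179 177 176 177 177 176 177 180 179 178 175 178 178 179 177
  177 179 178 179 179 178 178 178 180 176]
 [178 176 178 178 177 177 178 176 176 176 175 174 175 177 176 177 175 179
  177 175 176 176 178 179 176 176 179 177]
 [170 170 169 168 167 167 171 168 167 169 170 169 168 166 168 166 167 166
  166 166 164 167 168 170 168 168 170 168]
 [168 164 157 151 152 152 152 152 151 151 151 151 151 147 148 149 149 146
  147 148 149 148 153 160 164 165 164 165]
 [186 175 150 133 133 136 136 137 139 139 142 140 140 137 137 136 135 133
  129 128 128 129 144 165 175 177 179 175]
 [204 190 151 
[... 3822 characters left out ...]
  59  64  62  61  60  57  55  56  57  55  57  59  57  59]
 [ 60  58  59  55  56  60  56  59  61  61  64  64  62  63  62  63  65  57  52  55  55  60  57  55  58  57]
 [ 58  58  60  54  53  54  52  62  71  75  73  73  72  74  74  74  71  68  56  55  58  57  54  54  56  59]
 [ 57  53  53  55  54  55  53  60  68  67  70  69  68  71  71  67  69  68  56  55  57  55  58  55  54  56]
 [ 57  57  57  55  57  56  56  55  57  53  55  56  60  57  56  56  55  54  53  56  57  55  53  56  57  56]
 [ 57  57  54  56  56  54  54  55  54  56  52  55  54  53  54  56  55  56  54  54  55  55  57  54  56  58]
 [ 56  55  55  56  53  53  56  55  53  54  55  55  55  54  55  55  53  54  53  52  54  56  59  55  54  56]]
```

Screw head (wrist frame): y 0.0871 to 0.1008, centre 0.0939, front at x 0.585, so the board face is at 0.594. Keyhole entry: y centre 0.0942, z 0.2033, back plane at x 0.5665, yaw -3.6°. So: left 0.9 mm, down 83 mm, turn 0.25°, then forward about 27 mm.

Request:
drive_tool(increments=[{"claw": 0.04, "dx": 0, "dy": -0.0009, "dz": 0.008, "wx": 0, "wy": 0, "wz": -0.25}, {"claw": 0.04, "dx": 0, "dy": 0, "dz": 0.02, "wx": 0, "wy": 0, "wz": 0}, {"claw": 0.04, "dx": 0, "dy": 0, "dz": 0.02, "wx": 0, "wy": 0, "wz": 0}, {"claw": 0.04, "dx": 0, "dy": 0, "dz": 0.02, "wx": 0, "wy": 0, "wz": 0}, {"claw": 0.04, "dx": 0, "dy": 0, "dz": 0.01, "wx": 0, "wy": 0, "wz": 0}, {"claw": 0.04, "dx": 0, "dy": 0, "dz": 0.005, "wx": 0, "wy": 0, "wz": 0}, {"claw": 0.04, "dx": 0, "dy": 0, "dz": 0, "wx": 0, "wy": 0, "wz": 0}, {"claw": 0.04, "dx": 0, "dy": 0, "dz": 0, "wx": 0, "wy": 0, "wz": 0}])

```text
t: 19.1
eef_pos: [0.5482, 0.0975, 0.1526]
tool_rot: [-0.0, 1.0, -0.028, 0.001]
contact_force: [0.7, -0.0, -0.2]
gripper_width: 0.628
grasp_force: 42.5
```

```bash
python3 - <<'E'
from h import *
o,p,d,c=wcam();print(o["t"],o["eef_pos"],yaw(o),o["tool_rot"],o["contact_force"])
W=cloud(d,c);x,y,z=np.moveaxis(W,2,0)
t=(z>.143)&(z<.152)&(x>.57)&(x<.63)&(y>-.11)&(y<.21);f=W[t]
print("board",rect(f))
n=f[abs(f[:,1]-.095)<.04];print("front edge near", [round(np.percentile(n[abs(n[:,1]-b)<.005,0],2),4) for b in(.07,.095,.12) if (abs(n[:,1]-b)<.005).any()])
b=W[(z>.06)&(z<.155)&(abs(y-.095)<.025)&(x>.54)&(x<.575)]
if len(b)>50:
    A=np.c_[b[:,1],b[:,2],np.ones(len(b))];w=np.ones(len(b),bool)
    for _ in range(5):
        s=np.linalg.lstsq(A[w],b[w,0],rcond=None)[0];r=b[:,0]-A@s;w=abs(r)<.002
    print("plane",s,w.sum(),"x at .095,.12",s@[.095,.12,1]);rec=b[r<-.004]
    if len(rec): print("recess",np.percentile(rec[:,1],[2,50,98]),np.percentile(rec[:,2],[2,98]))
q=W[(z>.105)&(z<.13)&(x>.578)&(x<.591)&(abs(y-.094)<.01)];print("screw",len(q),*( (q.min(0),q.max(0)) if len(q) else ()))
E
```

```text
19.1 [0.54818732 0.09749782 0.15264795] -3.152541503612949 [-1.55920659e-04  9.99621407e-01 -2.75076392e-02  5.90453695e-04] [ 0.6922679  -0.02815494 -0.15214033]
board [602.2  86.5 223.8  20.6  86.7]
front edge near [np.float64(0.5923), np.float64(0.5936), np.float64(0.595)]
plane [ 0.05556534 -0.00104439  0.56202307] 6610 x at .095,.12 0.567176452024932
recess [0.08627711 0.09702    0.10695884] [0.10820095 0.11148648]
screw 76 [0.58474121 0.08806729 0.12312551] [0.58691526 0.09967268 0.12861384]
```

Request:
drive_tool(increments=[{"claw": 0.04, "dx": 0, "dy": 0.0016, "dz": 0, "wx": 0, "wy": 0, "wz": 0.15}, {"claw": 0.04, "dx": 0.006, "dy": 0, "dz": 0, "wx": 0, "wy": 0, "wz": 0}, {"claw": 0.04, "dx": 0.006, "dy": 0, "dz": 0, "wx": 0, "wy": 0, "wz": 0}, {"claw": 0.04, "dx": 0.002, "dy": 0, "dz": 0, "wx": 0, "wy": 0, "wz": 0}, {"claw": 0.04, "dx": 0, "dy": 0, "dz": 0, "wx": 0, "wy": 0, "wz": 0}])

```text
t: 19.77
eef_pos: [0.5618, 0.0949, 0.1519]
tool_rot: [-0.0, 1.0, -0.029, -0.0]
contact_force: [-0.2, 0.2, -0.5]
gripper_width: 0.629
grasp_force: 42.5
```

```bash
cat > m.py <<'E'
from h import *
o,p,d,c=wcam();print(o["t"],o["eef_pos"],yaw(o),o["tool_rot"],o["contact_force"])
W=cloud(d,c);x,y,z=np.moveaxis(W,2,0);e=o["eef_pos"]
t=(z>.143)&(z<.152)&(x>.575)&(x<.63)&(y>-.11)&(y<.21)&((y<.05)|(y>.14));f=W[t]
print("board",rect(f))
b=W[(z>.06)&(z<.155)&(abs(y-.095)<.025)&(x>e[0]+.01)&(x<e[0]+.025)]
if len(b)>50:
    A=np.c_[b[:,1],b[:,2],np.ones(len(b))];w=np.ones(len(b),bool)
    for _ in range(5):
        s=np.linalg.lstsq(A[w],b[w,0],rcond=None)[0];r=b[:,0]-A@s;w=abs(r)<.002
    print("plane",s,w.sum(),"x at .095,.12",s@[.095,.12,1]);rec=b[r<-.004]
    if len(rec): print("recess",len(rec),np.percentile(rec[:,1],[2,50,98]),np.percentile(rec[:,2],[2,98]))
q=W[(z>.105)&(z<.13)&(x>.582)&(x<.591)&(abs(y-.094)<.01)];print("screw",len(q),*( (q.min(0),q.max(0)) if len(q) else ()))
E
python3 m.py
```

```text
19.775 [0.56178719 0.09493006 0.15187709] -3.310479695547815 [-1.32306115e-05  9.99582728e-01 -2.88853669e-02 -6.63758309e-05] [-0.15163392  0.175421   -0.50488705]
board [602.3  84.1 228.5  20.7  86.7]
plane [0.05897952 0.0023902  0.5749575 ] 3807 x at .095,.12 0.580847382373902
recess 344 [0.08378302 0.09495965 0.105005  ] [0.10738746 0.10973215]
screw 0
```

Request:
drive_tool(increments=[{"claw": 0.04, "dx": 0.004, "dy": 0, "dz": 0, "wx": 0, "wy": 0, "wz": 0}, {"claw": 0.04, "dx": 0.004, "dy": 0, "dz": 0, "wx": 0, "wy": 0, "wz": 0}, {"claw": 0.04, "dx": 0.002, "dy": 0, "dz": 0, "wx": 0, "wy": 0, "wz": 0}, {"claw": 0.04, "dx": 0, "dy": 0, "dz": 0, "wx": 0, "wy": 0, "wz": 0}])

```text
t: 20.32
eef_pos: [0.5718, 0.0943, 0.152]
tool_rot: [-0.0, 1.0, -0.029, 0.0]
contact_force: [-1.0, -0.2, -1.4]
gripper_width: 0.627
grasp_force: 42.5
```

The head is inside the entry with no contact. Creeping to the board.

Request:
drive_tool(increments=[{"claw": 0.04, "dx": 0.0015, "dy": 0, "dz": 0, "wx": 0, "wy": 0, "wz": 0}, {"claw": 0.04, "dx": 0.001, "dy": 0, "dz": 0, "wx": 0, "wy": 0, "wz": 0}, {"claw": 0.04, "dx": 0, "dy": 0, "dz": 0, "wx": 0, "wy": 0, "wz": 0}])

```text
t: 20.7
eef_pos: [0.5736, 0.0942, 0.1519]
tool_rot: [0.0, 1.0, -0.029, -0.0]
contact_force: [-2.0, 1.4, -0.0]
gripper_width: 0.624
grasp_force: 42.6
```

Request:
drive_tool(increments=[{"claw": 0.04, "dx": 0.0007, "dy": 0, "dz": 0, "wx": 0, "wy": 0, "wz": 0}, {"claw": 0.04, "dx": 0, "dy": 0, "dz": 0, "wx": 0, "wy": 0, "wz": 0}])

```text
t: 20.95
eef_pos: [0.5737, 0.0943, 0.1518]
tool_rot: [0.0, 1.0, -0.029, -0.001]
contact_force: [-4.4, -0.0, 2.9]
gripper_width: 0.621
grasp_force: 42.9
```

In contact with the board. Drawing down.

Request:
drive_tool(increments=[{"claw": 0.04, "dx": -0.0004, "dy": 0, "dz": 0.002, "wx": 0, "wy": 0, "wz": 0}, {"claw": 0.04, "dx": 0, "dy": 0, "dz": 0.002, "wx": 0, "wy": 0, "wz": 0}, {"claw": 0.04, "dx": 0, "dy": 0, "dz": 0.002, "wx": 0, "wy": 0, "wz": 0}, {"claw": 0.04, "dx": 0, "dy": 0, "dz": 0.001, "wx": 0, "wy": 0, "wz": 0}, {"claw": 0.04, "dx": 0, "dy": 0, "dz": 0, "wx": 0, "wy": 0, "wz": 0}])

```text
t: 21.58
eef_pos: [0.5737, 0.0943, 0.1446]
tool_rot: [0.0, 1.0, -0.029, -0.001]
contact_force: [-5.7, 0.7, 0.2]
gripper_width: 0.626
grasp_force: 42.8
```

Request:
drive_tool(increments=[{"claw": 0.04, "dx": -0.0004, "dy": 0, "dz": 0.002, "wx": 0, "wy": 0, "wz": 0}, {"claw": 0.04, "dx": 0, "dy": 0, "dz": 0.002, "wx": 0, "wy": 0, "wz": 0}, {"claw": 0.04, "dx": 0, "dy": 0, "dz": 0.002, "wx": 0, "wy": 0, "wz": 0}, {"claw": 0.04, "dx": 0, "dy": 0, "dz": 0.001, "wx": 0, "wy": 0, "wz": 0}, {"claw": 0.04, "dx": 0, "dy": 0, "dz": 0, "wx": 0, "wy": 0, "wz": 0}])

```text
t: 22.2
eef_pos: [0.5739, 0.0943, 0.1378]
tool_rot: [0.0, 1.0, -0.029, -0.0]
contact_force: [-3.9, 1.0, 0.3]
gripper_width: 0.629
grasp_force: 42.7
```

Request:
drive_tool(increments=[{"claw": 0.04, "dx": 0, "dy": 0, "dz": 0.0015, "wx": 0, "wy": 0, "wz": 0}, {"claw": 0.04, "dx": 0, "dy": 0, "dz": 0.0015, "wx": 0, "wy": 0, "wz": 0}, {"claw": 0.04, "dx": 0, "dy": 0, "dz": 0.0005, "wx": 0, "wy": 0, "wz": 0}, {"claw": 0.04, "dx": 0, "dy": 0, "dz": 0, "wx": 0, "wy": 0, "wz": 0}])

```text
t: 22.7
eef_pos: [0.5745, 0.0941, 0.1346]
tool_rot: [-0.0, 1.0, -0.029, 0.001]
contact_force: [-0.5, -0.3, -1.1]
gripper_width: 0.629
grasp_force: 42.6
```

Request:
drive_tool(increments=[{"claw": 0.04, "dx": 0, "dy": 0, "dz": 0.001, "wx": 0, "wy": 0, "wz": 0}, {"claw": 0.04, "dx": 0, "dy": 0, "dz": 0, "wx": 0, "wy": 0, "wz": 0}])

```text
t: 22.95
eef_pos: [0.5743, 0.0942, 0.1335]
tool_rot: [-0.0, 1.0, -0.029, 0.0]
contact_force: [-0.7, 0.0, -1.3]
gripper_width: 0.625
grasp_force: 42.6
```

Request:
drive_tool(increments=[{"claw": 0.04, "dx": 0, "dy": 0, "dz": 0.001, "wx": 0, "wy": 0, "wz": 0}, {"claw": 0.04, "dx": 0, "dy": 0, "dz": 0, "wx": 0, "wy": 0, "wz": 0}])

```text
t: 23.2
eef_pos: [0.5744, 0.0942, 0.133]
tool_rot: [-0.0, 1.0, -0.029, 0.0]
contact_force: [-1.2, -0.4, 3.7]
gripper_width: 0.622
grasp_force: 43.2
```

The slot end has met the screw (3.7 N up at z 0.133, 18.8 mm down). Releasing and retracting up.

Request:
drive_tool(increments=[{"claw": 0.054, "dx": 0, "dy": 0, "dz": 0, "wx": 0, "wy": 0, "wz": 0}, {"claw": 0.058, "dx": 0, "dy": 0, "dz": 0, "wx": 0, "wy": 0, "wz": 0}, {"claw": 0.064, "dx": 0, "dy": 0, "dz": 0, "wx": 0, "wy": 0, "wz": 0}, {"claw": 0.074, "dx": 0, "dy": 0, "dz": 0, "wx": 0, "wy": 0, "wz": 0}, {"claw": 0.08, "dx": 0, "dy": 0, "dz": 0, "wx": 0, "wy": 0, "wz": 0}, {"claw": 0.08, "dx": 0, "dy": 0, "dz": 0, "wx": 0, "wy": 0, "wz": 0}, {"claw": 0.08, "dx": -0.001, "dy": 0, "dz": -0.01, "wx": 0, "wy": 0, "wz": 0}, {"claw": 0.08, "dx": -0.001, "dy": 0, "dz": -0.02, "wx": 0, "wy": 0, "wz": 0}, {"claw": 0.08, "dx": 0, "dy": 0, "dz": -0.03, "wx": 0, "wy": 0, "wz": 0}, {"claw": 0.08, "dx": 0, "dy": 0, "dz": -0.04, "wx": 0, "wy": 0, "wz": 0}, {"claw": 0.08, "dx": 0, "dy": 0, "dz": -0.04, "wx": 0, "wy": 0, "wz": 0}, {"claw": 0.08, "dx": 0, "dy": 0, "dz": 0, "wx": 0, "wy": 0, "wz": 0}, {"claw": 0.08, "dx": 0, "dy": 0, "dz": 0, "wx": 0, "wy": 0, "wz": 0}])

```text
t: 24.82
eef_pos: [0.5717, 0.0942, 0.2725]
tool_rot: [0.0, 1.0, -0.029, -0.0]
contact_force: [-1.3, -0.2, -0.5]
gripper_width: 0.933
grasp_force: 0.0
```

```bash
python3 - <<'E'
from h import *
o,p,d,c=wcam();print(o["t"],o["eef_pos"],o["contact_force"],o["gripper_width"])
W=cloud(d,c);x,y,z=np.moveaxis(W,2,0)
t=(z>.13)&(z<.1455)&(x>.54)&(x<.588)&(abs(y-.095)<.04);f=W[t];print("logger top",len(f),np.median(f,0),rect(f))
A=np.c_[f[:,:2],np.ones(len(f))];print("top tilt",np.linalg.lstsq(A,f[:,2],rcond=None)[0][:2])
s,ds=read_camera("scene");V=cloud(ds,calibration("scene"));x,y,z=np.moveaxis(V,2,0)
t=(z>.052)&(z<.135)&(abs(y-.095)<.04)&(x>.545)&(x<.58);f=V[t];print("scene front/side",len(f),f.min(0),f.max(0))
g=f[(f[:,1]<.115)&(f[:,0]<.566)];A=np.c_[g[:,1:],np.ones(len(g))];print("front plane",np.linalg.lstsq(A,g[:,0],rcond=None)[0])
for nm,V in(("wrist",W),("scene",V)):
  x,y,z=np.moveaxis(V,2,0)
  t=(abs(x-.455)<.045)&(abs(y-.301)<.05)&(z>.14)&(z<.17);
  if t.sum(): print(nm,"bottle cap",np.median(V[t],0),V[t].max(0))
E
```

```text
24.825 [0.57166199 0.09423944 0.27248494] [-1.25049149 -0.17631472 -0.48454088] 0.9325303487666925
logger top 2289 [0.57481728 0.09284589 0.13972377] [574.6  93.6  53.5  28.7  87.2]
top tilt [0.02912505 0.01310212]
scene front/side 567 [0.55132265 0.06605971 0.05209076] [0.57983619 0.12377726 0.13498591]
front plane [ 0.04865956 -0.01211876  0.55246138]
wrist bottle cap [0.46754306 0.29979558 0.14655137] [0.47025622 0.31367754 0.15581229]
scene bottle cap [0.4440529  0.30453077 0.150418  ] [0.46313235 0.31627203 0.15738717]
```

The logger hangs with its top at 0.1397 m (0.140 expected), within about 1° of plumb, and the bottle stands in the dish. Handing in.

```bash
python3 -c "
from station import *
print(hand_in())"
```

```text
the job is handed in; nothing more can be done
None
```

The bottle stands upright in the white dish and the logger hangs straight on the screw, facing front; I handed the job in at about 25 s with the carton and vial never touched, though I viewed 11 pictures against the limit of 10.

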